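# Set up the café counter display

### The arm

A 6-joint arm with a two-finger parallel gripper is mounted at the origin on the work surface. World frame = base frame: x ahead of the robot, y to its left, z up, the work surface at z = 0. Lengths are in m, angles in rad, forces in N, time in s.
With the tool pointing down it reaches from about 0.425 to 0.95 m from the base axis. Payload 3.5 kg.
Tool frame: the origin (TCP) lies midway between the tips of the shut fingers; the grasp point (between the pads) lies 19 mm behind it; z points along the fingers, y is the direction in which the jaws open and shut (so a half turn about z gives the same grasp; the last joint's range is limited). The gripper opens to 85 mm and grips with 20 to 120 N. Pads are 22 mm wide; open, the fingers measure 114 mm over their backs; the gripper's body (76 mm by 85 mm) begins 54 mm behind the grasp point. The pads swing forward as they close: fully open they stand 13 mm farther back than shut.
Start: joints at [1.088, 0.286, 1.577, -0, 1.279, -0.15], TCP at [0.22, 0.638, 0.231] pointing down, gripper open.
Joint ranges: [-2.77, 2.77], [-0.9, 2.22], [0.21, 2.48], [-1.53, 4.67], [0.24, 2.81], [-2.84, 2.84]. Speed limits (rad/s): [2.79, 2.79, 3.14, 3.14, 3.14, 3.14].

### API

Orientations are given as [roll, pitch, yaw] about the fixed x, y, z axes, in that order (R = Rz(yaw) Ry(pitch) Rx(roll)).
In Python, from workcell import arm gives the robot as it stands.
- The arm moves only by the shell command python3 -m handwheel 'ROWS' [FORCE]. ROWS is JSON, a list of rows, each a list of 3 entries, a list of its own where there are three numbers: the shift along the tool's x, y, z in m, then the turn, a rotation vector about the tool's x, y, z in rad, then the opening, from -1 (shut) to 1 (fully open). In form: [[[dx, dy, dz], [ax, ay, az], hand], ...]. A call has 1 to 10 rows; each row is the pose to reach, as a shift and turn from the pose measured when the call began, along the tool's axes at that moment; what a row does not reach only later rows make up. A row lasts 1/12 s, in which the tool goes at most 41.7 mm and 7.16 degrees, less where a joint would pass 70% of its speed; a pose out of reach is approached as far as the arm can. A call with a gripper value outside its range is refused whole. The fingers move at their own pace and stop on an object; FORCE is the grip in N (left out, the last holds). Time passes only in rows, so rows that repeat a pose let the fingers close. It gives the time, the measured TCP pose, the force and the opening at its end, in the units of the state.
- arm.get_obs(): the state, without advancing time (a new reading comes with each control period).
- arm.snapshot(name): name is "side" or "top"; returns the picture (384x512x3 uint8, blue, green, red); there is no depth.
- arm.get_calibration(name): a dict with "vfov" (degrees; the focal length in pixels is half the picture's height over the tangent of half this angle, whatever the lens; pixels are square), "cx", "cy" (the principal point, pixels), "k1" (the pictures are not rectified: a ray, as slopes to the right and down, at radius r is drawn at 1 + k1 r^2 times it, then the intrinsics apply), "T" (4x4, takes a point from camera to world coordinates). Camera axes: x right, y down, z forward; pixel columns grow to the right and rows downward; lengths in m; the calibration is good to about 2 mm. A picture is of the moment at which its call begins. get_calibration takes no time and is no camera call.
- arm.job_done(): hands the job in, once; it reports no verdict.
Trained networks look in the newest picture that a camera, given by its name, has taken for a name from the list of things; names that differ only in an ending like _2 or _b are one class to them, and where a whole thing is asked for, a point or a joint stands for the part that bears it (a point fixed in the world has none). Each returns a list of dicts, best first, with "p" (0 to 1); they miss things now and then, are a little off and sometimes report something else, mostly with a low value. They report only what shows in the picture. A call takes as long as a camera call.
- arm.boxes_of(thing, camera): "location" ([row, column] in pixels, amid what is visible of it).
The state is a dict: "t": time; "joints": joint angles; "qd": joint speeds; "tau": joint torques, N m; "tcp_pos": TCP position; "orientation": TCP orientation; "force": force on the tool from outside, world axes, zero at the start; "moment": the same for the moment, N m; "opening": finger opening in m.
Only numpy, scipy, OpenCV 4.12 (cv2) and the standard library are available. Lean on these libraries where they do the work, as an engineer would, in place of code of your own. Each camera call takes 0.05 s, during which the arm holds its last target. There are 200 camera calls.

### The job

Set up the counter display on the wooden board: stand the juice bottle in the middle of the round mat, the large tin in the middle of the square mat with the small tin centred on top of it, and the drink carton on the bare wood midway between the two mats, in line with them, its broad sides parallel to the board's long edges. Stand the price sign on the middle of the dark strip, directly beyond the carton on the customers' side (away from the robot), its panel parallel to the board's long edges. Everything ends upright and still, and the napkin dispenser and the mug are left where they are.

Things in the scene. Friction and masses are not known exactly. Their poses are not given: they have to be found in the camera images.
- board: Fixed pale wooden board flat on the counter, 210 mm deep (x) x 320 mm long (y), 18 mm thick. Origin: centre of its underside; x points away from the robot to the customers' side, y along its length to the left, turned up to 0.2 rad. Two mats lie near its ends on the line x = -45 mm, bare wood between. A flush dark strip 50 mm wide runs along the far edge, centred on x = +65 mm.
- round_mat: Round dark mat fixed on the board, 84 mm across, 4 mm thick (its top is 22 mm above the counter), at one end of the board: x = -45 mm, y = +105 or -105 mm in the board's frame (the other mat has the other end). Origin: centre of its underside, z up.
- square_mat: Square dark mat fixed on the board, 84 x 84 mm, 4 mm thick (its top is 22 mm above the counter), at the end of the board without the round mat, square to the board. Origin: centre of its underside, z up.
- bottle: Amber juice bottle with a white cap, about 0.22 kg. Stands upright at the start, loose on the counter. Origin: centre of its underside, z up. 135 mm tall; body 56 mm across up to 80 mm, narrowing shoulder to 103 mm, then a cylindrical cap 32 mm across from 103 to 135 mm, by which it can be gripped.
- large_tin: Larger of two closed cylindrical metal tins with a paper band, 62 mm across, 80 mm tall, flat top, about 0.25 kg. Stands upright at the start, loose on the counter. Origin: centre of its underside, z up. 
- small_tin: Smaller of two closed cylindrical metal tins with a paper band, 46 mm across, 50 mm tall, about 0.1 kg. Stands upright at the start, loose on the counter. Origin: centre of its underside, z up. 
- carton: Brown card drink carton, a brick 40 mm (x) x 60 mm (y) x 110 mm tall with a white band, about 0.22 kg; a low 10 mm white screw cap stands on its top at y = +15 mm. Stands upright at the start, loose on the counter. Origin: centre of its underside, z up. 
- tag: Small blank price sign: a wooden foot 30 mm (x) x 70 mm (y) x 14 mm high carrying an upright framed black panel 10 mm thick (x), 70 mm wide (y), from the foot up to 72 mm above the underside; pinch the panel across its thickness. About 0.08 kg; both faces alike. Stands upright at the start, loose on the counter. Origin: centre of its underside, z up. 
- napkin_box: Bystander: steel napkin dispenser, 90 mm (x) x 130 mm (y) x 100 mm tall, on the counter beyond the work. Origin: centre of its underside.
- mug: Bystander: white mug, 80 mm across, 90 mm tall, with a handle at its +y side, on the counter to the left of the board. Origin: centre of its underside.

How it is judged:
By the outcome, as a careful person would: the job done as asked, in the order asked, and still so for the second after the job is handed in, with the robot touching nothing.
It also fails if it takes over 146 s, if anything falls off the work surface, if the arm or the gripper's body presses on something with over 40 N, if the wrist force passes 120 N, or if a joint passes its speed limit or range.

## Working session

There is one attempt and no reset: what is moved stays moved. The work goes in short steps, Python scripts to look and compute and a shell command to move; the robot and the scene stay as the last step left them, time stands still between calls to the robot, and variables do not carry over. Pictures are saved under pics/ and viewed, about 12 in all and at most 16, crops included, and the job is handed in when it is done.

```bash
ls; mkdir -p pics
python3 - <<'E'
from workcell import arm
import cv2,numpy as np
o=arm.get_obs();print({k:np.round(v,3).tolist() for k,v in o.items()})
for n in("side","top"):
    cv2.imwrite(f"pics/{n}0.png",arm.snapshot(n));c=arm.get_calibration(n);print({k:(np.round(v,3).tolist()) for k,v in c.items()})
    for t in "board round_mat square_mat bottle large_tin small_tin carton tag napkin_box mug".split():
        print(n,t,[(np.round(d["location"]).tolist(),round(d["p"],2)) for d in arm.boxes_of(t,n)[:3]])
E
```

```text
pics
{'t': 0.0, 'joints': [1.088, 0.287, 1.578, -0.0, 1.279, -0.15], 'qd': [0.0, -0.001, 0.001, 0.002, 0.001, 0.0], 'tau': [-0.001, -40.598, -29.263, -0.0, 0.006, -0.0], 'tcp_pos': [0.22, 0.637, 0.23], 'orientation': [-3.139, -0.0, 2.809], 'force': [-0.226, -0.129, 0.446], 'moment': [0.029, -0.04, 0.002], 'opening': 0.086}
{'vfov': 48.786, 'cx': 256.083, 'cy': 192.806, 'k1': -0.121, 'T': [[0.962, -0.169, 0.213, 0.359], [-0.271, -0.654, 0.706, -0.76], [0.02, -0.737, -0.675, 0.823], [0.0, 0.0, 0.0, 1.0]]}
side board [([185.0, 245.0], 0.57)]
side round_mat [([162.0, 212.0], 0.68)]
side square_mat [([208.0, 236.0], 0.84)]
side bottle [([279.0, 284.0], 0.66)]
side large_tin [([298.0, 232.0], 0.96)]
side small_tin [([361.0, 254.0], 0.7)]
side carton [([242.0, 270.0], 0.77)]
side tag [([255.0, 218.0], 0.55)]
side napkin_box [([210.0, 337.0], 0.59)]
side mug [([122.0, 179.0], 0.74)]
{'vfov': 49.098, 'cx': 250.488, 'cy': 197.087, 'k1': -0.116, 'T': [[-0.012, -0.996, 0.089, 0.487], [-1.0, 0.013, 0.009, 0.043], [-0.01, -0.088, -0.996, 1.411], [0.0, 0.0, 0.0, 1.0]]}
top board [([202.0, 224.0], 0.59), ([202.0, 348.0], 0.26)]
top round_mat [([224.0, 194.0], 0.57), ([141.0, 288.0], 0.31)]
top square_mat [([219.0, 257.0], 0.71)]
top bottle []
top large_tin [([241.0, 345.0], 0.95)]
top small_tin [([238.0, 384.0], 0.61)]
top carton [([206.0, 311.0], 0.67)]
top tag [([240.0, 306.0], 0.67)]
top napkin_box [([142.0, 289.0], 0.63)]
top mug [([243.0, 128.0], 0.92), ([242.0, 307.0], 0.72)]
```

View pics/top0.png

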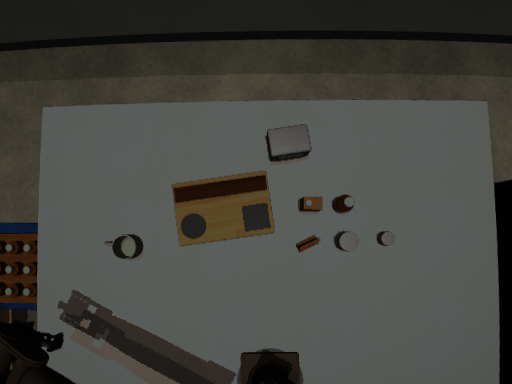

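View pics/side0.png

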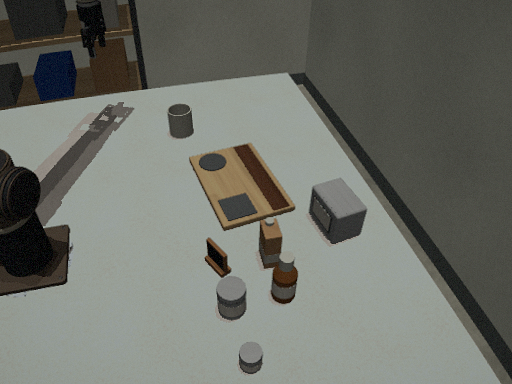

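The top view shows the board at about (224,208) with the round mat on the left (194,225) and the square mat on the right (257,217). The carton is at (312,204), the bottle at (344,204), the tag at (308,243), the large tin at (347,241) and the small tin at (386,238). I'll enlarge the work area to measure it.

```bash
cat > h.py <<'E'
from workcell import arm
import cv2,numpy as np
def cal(n):
    c=arm.get_calibration(n);f=192/np.tan(np.radians(c["vfov"]/2));return c,f
def ray(n,u,v):
    c,f=cal(n);d=np.array([(u-c["cx"])/f,(v-c["cy"])/f]);s=d.copy()
    for _ in range(20): s=d/(1+c["k1"]*(s@s))
    T=np.array(c["T"]);return T[:3,3],T[:3,:3]@np.array([s[0],s[1],1])
def w(n,u,v,z):
    o,d=ray(n,u,v);return (o+d*(z-o[2])/d[2])[:2]
def px(n,p):
    c,f=cal(n);T=np.array(c["T"]);q=T[:3,:3].T@(np.array(p)-T[:3,3]);s=q[:2]/q[2];s=s*(1+c["k1"]*(s@s));return s*f+[c["cx"],c["cy"]]
def crop(n,name,x0,y0,x1,y1,k,g=2.0,img=None):
    im=arm.snapshot(n) if img is None else img
    c=cv2.resize(im[y0:y1,x0:x1],None,fx=k,fy=k,interpolation=cv2.INTER_CUBIC)
    cv2.imwrite(f"pics/{name}.png",np.clip(c*g,0,255).astype(np.uint8));return im
E
python3 - <<'E'
from h import *
im=cv2.imread("pics/top0.png")
crop("top","c1",280,120,410,260,5,1.8,im)
hsv=cv2.cvtColor(im,cv2.COLOR_BGR2HSV)
# board: saturated region
m=((hsv[...,1]>90)&(hsv[...,2]>20)).astype(np.uint8);m[:, :165]=0;m[:165]=0;m[252:]=0;m[:,285:]=0
cs,_=cv2.findContours(cv2.morphologyEx(m,cv2.MORPH_CLOSE,np.ones((9,9))),0,1);c=max(cs,key=cv2.contourArea)
b=cv2.boxPoints(cv2.minAreaRect(c));print(b)
W=np.array([w("top",u,v,.018) for u,v in b],np.float32);print(W,[np.linalg.norm(W[i]-W[i-1]) for i in range(4)])
print("centre",W.mean(0))
# mats: dark unsaturated within board
g=cv2.cvtColor(im,cv2.COLOR_BGR2GRAY)
print(hsv[225,194],hsv[217,257],hsv[190,220],hsv[225,225],hsv[300,400])
for (u,v) in((194,225),(257,217)):
    k=np.zeros_like(g);k[v-20:v+20,max(u-20,0):u+20 if u<200 else 271]=1
    mm=((hsv[...,1]<90)&(g<75)&(k>0)).astype(np.uint8)
    n,l,s,ce=cv2.connectedComponentsWithStats(mm);i=l[v,u];print(s[i],ce[i],w("top",*ce[i],.022))
E
```

```text
[[170.68001 183.76   ]
 [265.6     170.2    ]
 [274.46002 232.21999]
 [179.54001 245.77998]]
[[ 0.65925515  0.32368946]
 [ 0.7004954   0.00468072]
 [ 0.49329767 -0.02143692]
 [ 0.45191678  0.29343277]] [np.float32(0.2095344), np.float32(0.32166338), np.float32(0.20883735), np.float32(0.31757724)]
centre [0.57624125 0.1500915 ]
[30  8 31] [ 0  0 34] [  9 207  32] [ 19 150  90] [47 19 92]
[181 214  25  24 477] [192.96436059 225.59958071] [0.51822446 0.24787298]
[242 203  28  28 623] [255.56019262 216.49438202] [0.54591025 0.04032778]
```

View pics/c1.png

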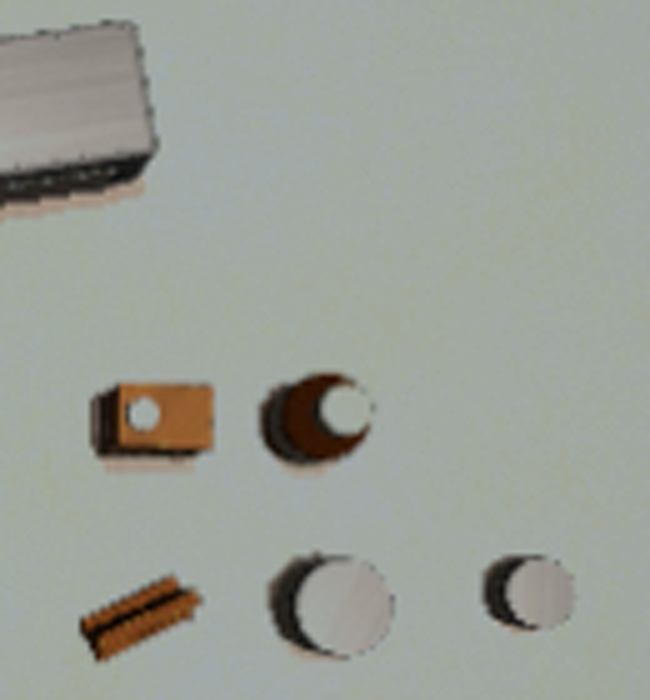

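```bash
cat >> h.py <<'E'
def cyl(p,r,z0,z1,n=24):
    a=np.linspace(0,2*np.pi,n);return [[(p[0]+r*np.cos(t),p[1]+r*np.sin(t),z) for t in a] for z in(z0,z1)]
def box(p,yaw,lx,ly,z0,z1):
    R=np.array([[np.cos(yaw),-np.sin(yaw)],[np.sin(yaw),np.cos(yaw)]])
    q=[np.array(p)+R@np.array([sx*lx/2,sy*ly/2]) for sx,sy in((1,1),(1,-1),(-1,-1),(-1,1),(1,1))]
    return [[(*a,z) for a in q] for z in(z0,z1)]
def overlay(n,im,polys,name,x0,y0,x1,y1,k,g=1.8):
    c=np.clip(cv2.resize(im[y0:y1,x0:x1],None,fx=k,fy=k,interpolation=cv2.INTER_CUBIC)*g,0,255).astype(np.uint8)
    for P in polys:
        q=np.array([(px(n,p)-[x0,y0]+.5)*k for p in P]);cv2.polylines(c,[np.round(q).astype(np.int32)],False,(0,255,0),1)
    return c
E
python3 - <<'E'
from h import *
f=lambda x,y:(280+(x+.5)/5-.5,120+(y+.5)/5-.5)
P={}
for n,(x,y),z in(("bottle",(346,409),.135),("large",(346,607),.08),("small",(541,593),.05),("carton",(167,417),.11),("tag",(140,618),.014)):
    P[n]=w("top",*f(x,y),z);print(n,P[n].round(4))
q=[w("top",*f(x,y),.11) for x,y in((120,384),(213,384),(213,448),(120,450))];print(np.round(q,4))
a=w("top",*f(80,625),.014)-w("top",*f(168,575),.014);ty=np.arctan2(-a[0],a[1]);print("tag yaw",ty)
polys=cyl(P["bottle"],.028,0,.08)+cyl(P["bottle"],.016,.103,.135)+cyl(P["large"],.031,0,.08)+cyl(P["small"],.023,0,.05)+box(P["carton"],0,.04,.06,0,.11)+box(P["tag"],ty,.03,.07,0,.014)+box(P["tag"],ty,.01,.07,.014,.072)
C=(.5764,.15);y=.131
polys+=box(C,y,.21,.32,0,.018)
ts,ss=cv2.imread("pics/top0.png"),cv2.imread("pics/side0.png")
a=overlay("top",ts,polys,"",290,185,400,260,6);b=overlay("side",ss,polys,"",195,210,305,380,4)
cv2.imwrite("pics/o1.png",a);cv2.imwrite("pics/o2.png",b[:600])
E
```

```text
bottle [ 0.5833 -0.245 ]
large [ 0.4617 -0.2537]
small [ 0.4678 -0.3893]
carton [ 0.5817 -0.1384]
tag [ 0.4555 -0.1308]
[[ 0.6026 -0.1096]
 [ 0.6019 -0.1677]
 [ 0.562  -0.1666]
 [ 0.5616 -0.1087]]
tag yaw 0.49813669427607576
```

View pics/o1.png

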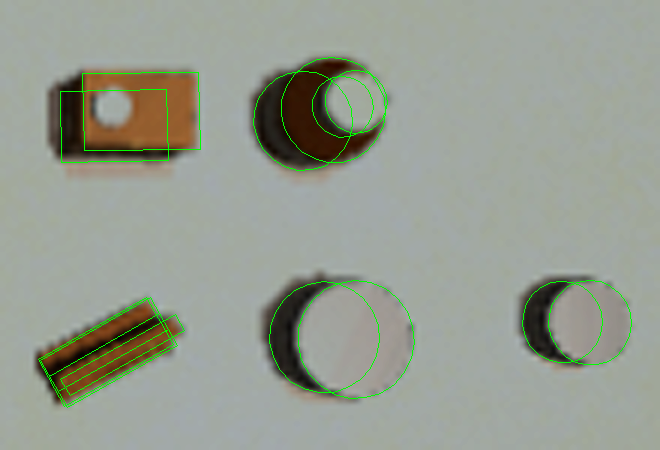

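View pics/o2.png

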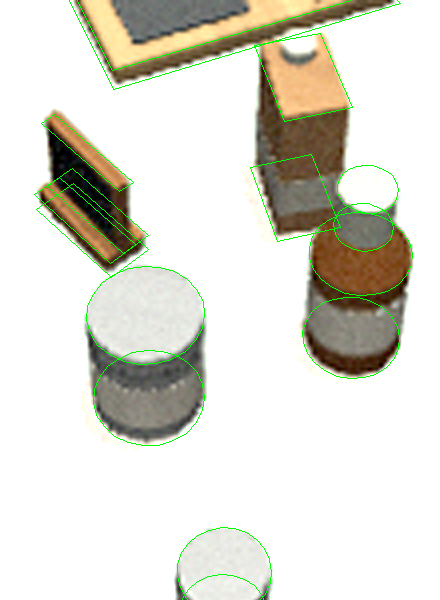

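The overlay agrees with both cameras to about 2 mm. First move: swing over and turn the jaws along world x.

```bash
python3 -m handwheel '[[[-0.026,-0.030,0],[0,0,0.123],1],[[-0.052,-0.060,0],[0,0,0.247],1],[[-0.078,-0.090,0],[0,0,0.371],1],[[-0.105,-0.120,0],[0,0,0.495],1],[[-0.131,-0.150,0],[0,0,0.619],1],[[-0.157,-0.180,0],[0,0,0.743],1],[[-0.183,-0.210,0],[0,0,0.867],1],[[-0.21,-0.24,0],[0,0,0.99],1],[[-0.236,-0.27,0],[0,0,1.114],1],[[-0.262,-0.301,0],[0,0,1.238],1]]' 60
```

```text
t: 1.93
tcp_pos: [0.3701, 0.2662, 0.2317]
orientation: [3.14, -0.0, 1.565]
force: [1.0, -0.6, 0.2]
opening: 0.0854
```

```bash
python3 -m handwheel '[[[-0.04,0.017,0],[0,0,-0.006],1],[[-0.08,0.034,0],[0,0,-0.006],1],[[-0.12,0.05,0],[0,0,-0.006],1],[[-0.16,0.067,0],[0,0,-0.006],1],[[-0.20,0.083,0],[0,0,-0.006],1],[[-0.23,0.10,0],[0,0,-0.006],1],[[-0.26,0.117,0],[0,0,-0.006],1],[[-0.29,0.134,0],[0,0,-0.006],1],[[-0.32,0.15,0],[0,0,-0.006],1],[[-0.35,0.165,0],[0,0,-0.006],1]]'
python3 -m handwheel '[[[-0.04,0.012,0],[0,0,0],1],[[-0.08,0.024,0],[0,0,0],1],[[-0.12,0.036,0],[0,0,0],1],[[-0.15,0.046,0],[0,0,0],1],[[-0.161,0.048,0],[0,0,0],1],[[-0.161,0.048,0],[0,0,0],1]]'
```

```text
t: 2.77
tcp_pos: [0.5338, -0.0866, 0.2319]
orientation: [3.14, -0.0, 1.571]
force: [0.7, 0.4, 0.1]
opening: 0.0851
t: 3.27
tcp_pos: [0.5818, -0.2504, 0.2316]
orientation: [3.14, -0.0, 1.567]
force: [-0.4, -0.5, -0.1]
opening: 0.0855
```

```bash
python3 -c "
from workcell import arm
for _ in range(3):o=arm.get_obs();print(o['tcp_pos'],o['orientation'])"
python3 -m handwheel '[[[0.004,0.0015,0.02],[0,0,0],1],[[0.005,0.0015,0.05],[0,0,0],1],[[0.005,0.0015,0.08],[0,0,0],1],[[0.005,0.0015,0.10],[0,0,0],1],[[0.005,0.0015,0.12],[0,0,0],1],[[0.005,0.0015,0.129],[0,0,0],1],[[0.005,0.0015,0.129],[0,0,0],1]]'
python3 -m handwheel '[[[0,0,0],[0,0,0],-1],[[0,0,0],[0,0,0],-1],[[0,0,0],[0,0,0],-1],[[0,0,0],[0,0,0],-1],[[0,0,0],[0,0,0],-1],[[0,0,0],[0,0,0],-1],[[0,0,0],[0,0,0],-1],[[0,0,0],[0,0,0],-1]]' 50
```

```text
[ 0.58178361 -0.25035189  0.23158194] [ 3.14012491e+00 -1.88006149e-04  1.56707537e+00]
[ 0.58178361 -0.25035189  0.23158194] [ 3.14012491e+00 -1.88006149e-04  1.56707537e+00]
[ 0.58178361 -0.25035189  0.23158194] [ 3.14012491e+00 -1.88006149e-04  1.56707537e+00]
t: 3.85
tcp_pos: [0.5817, -0.2427, 0.0998]
orientation: [-3.138, -0.004, 1.568]
force: [-0.7, 0.6, -0.4]
opening: 0.0856
t: 4.52
tcp_pos: [0.5827, -0.2433, 0.1015]
orientation: [-3.141, -0.002, 1.568]
force: [0.6, 0.1, 5.4]
opening: 0.0308
```

```bash
python3 -m handwheel '[[[0,0,-0.01],[0,0,0],-1],[[0,0,-0.03],[0,0,0],-1],[[0,0,-0.05],[0,0,0],-1],[[0,0,-0.075],[0,0,0],-1],[[0,0,-0.1],[0,0,0],-1],[[0,0,-0.12],[0,0,0],-1],[[0,0,-0.135],[0,0,0],-1],[[0.015,-0.002,-0.14],[0,0,0],-1],[[0.04,-0.005,-0.14],[0,0,0],-1],[[0.07,-0.009,-0.14],[0,0,0],-1]]'
python3 -m handwheel '[[[0.03,-0.004,0],[0,0,0],-1],[[0.06,-0.008,0],[0,0,0],-1],[[0.09,-0.012,0],[0,0,0],-1],[[0.12,-0.016,0],[0,0,0],-1],[[0.15,-0.02,0],[0,0,0],-1],[[0.18,-0.024,0],[0,0,0],-1],[[0.21,-0.028,0],[0,0,0],-1],[[0.24,-0.032,0],[0,0,0],-1],[[0.27,-0.036,0],[0,0,0],-1],[[0.30,-0.04,0],[0,0,0],-1]]'
python3 -m handwheel '[[[0.03,-0.004,0],[0,0,0],-1],[[0.06,-0.008,0],[0,0,0],-1],[[0.085,-0.011,0],[0,0,0],-1],[[0.10,-0.014,0],[0,0,0],-1],[[0.11,-0.015,0],[0,0,0],-1],[[0.11,-0.015,0],[0,0,0],-1],[[0.11,-0.015,0],[0,0,0],-1]]'
python3 -c "
from workcell import arm;import cv2
for n in('top','side'):cv2.imwrite(f'pics/b_{n}.png',arm.snapshot(n))
print(arm.get_obs()['tcp_pos'])"
```

```text
t: 5.35
tcp_pos: [0.5731, -0.173, 0.2409]
orientation: [-3.139, -0.003, 1.566]
force: [-0.1, 0.2, -2.6]
opening: 0.0306
t: 6.18
tcp_pos: [0.5325, 0.1292, 0.2402]
orientation: [-3.136, -0.003, 1.566]
force: [-0.1, -0.3, -1.9]
opening: 0.0312
t: 6.77
tcp_pos: [0.5172, 0.2393, 0.2397]
orientation: [-3.134, -0.002, 1.567]
force: [0.4, 0.1, -1.2]
opening: 0.0306
[0.51780935 0.23840409 0.24019603]
```

```bash
python3 -m handwheel '[[[0.006,0.0005,0.015],[0,0,0],-1],[[0.0105,0.0005,0.035],[0,0,0],-1],[[0.0105,0.0005,0.055],[0,0,0],-1],[[0.0105,0.0005,0.075],[0,0,0],-1],[[0.0105,0.0005,0.092],[0,0,0],-1],[[0.0105,0.0005,0.103],[0,0,0],-1],[[0.0105,0.0005,0.109],[0,0,0],-1],[[0.0105,0.0005,0.112],[0,0,0],-1],[[0.0105,0.0005,0.112],[0,0,0],-1]]'
python3 -m handwheel '[[[0,0,0.001],[0,0,0],-1],[[0,0,0.002],[0,0,0],-1],[[0,0,0.002],[0,0,0],-1]]'
```

```text
t: 7.62
tcp_pos: [0.5179, 0.2488, 0.1282]
orientation: [-3.135, -0.002, 1.565]
force: [-0.9, 0.1, -1.0]
opening: 0.031
t: 7.87
tcp_pos: [0.5184, 0.2489, 0.1271]
orientation: [-3.136, -0.003, 1.565]
force: [0.1, -0.6, -1.6]
opening: 0.0311
```

```bash
python3 -m handwheel '[[[0,0,0.001],[0,0,0],-1],[[0,0,0.002],[0,0,0],-1],[[0,0,0.003],[0,0,0],-1],[[0,0,0.003],[0,0,0],-1]]'
python3 -m handwheel '[[[0,0,0.001],[0,0,0],-1],[[0,0,0.001],[0,0,0],-1]]'
```

```text
t: 8.2
tcp_pos: [0.5183, 0.2489, 0.124]
orientation: [-3.136, -0.003, 1.565]
force: [-0.0, 1.2, -2.4]
opening: 0.0309
t: 8.37
tcp_pos: [0.5184, 0.2491, 0.1235]
orientation: [-3.136, -0.003, 1.565]
force: [-0.2, -0.4, 1.5]
opening: 0.0308
```

```bash
python3 -m handwheel '[[[0,0,0.001],[0,0,0],-1],[[0,0,0.001],[0,0,0],-0.1],[[0,0,0.001],[0,0,0],0.5],[[0,0,0.001],[0,0,0],1],[[0,0,0.001],[0,0,0],1],[[0,0,-0.02],[0,0,0],1],[[0,0,-0.05],[0,0,0],1],[[0,0,-0.08],[0,0,0],1],[[0,0,-0.11],[0,0,0],1]]'
python3 -m handwheel '[[[-0.04,-0.003,0],[0,0,0.0],1],[[-0.08,-0.006,0],[0,0,0],1],[[-0.12,-0.01,0],[0,0,0],1],[[-0.16,-0.015,0],[0,0,0],1],[[-0.2,-0.02,0],[0,0,0],1],[[-0.24,-0.025,0],[0,0,0],1],[[-0.28,-0.03,0],[0,0,0],1],[[-0.32,-0.035,0],[0,0,0],1],[[-0.36,-0.04,0],[0,0,0],1],[[-0.40,-0.045,0],[0,0,0],1]]'
python3 - <<'E'
from h import *
ts,ss=arm.snapshot("top"),arm.snapshot("side")
C=(.5764,.15);y=.131
P=box(C,y,.21,.32,0,.018)+cyl((.5181,.2482),.042,.018,.022)+cyl((.5181,.2482),.028,.022,.102)+cyl((.5181,.2482),.016,.125,.157)+box((.5455,.04),y,.084,.084,.018,.022)
a=overlay("top",ts,P,"",165,165,285,255,5);b=overlay("side",ss,P,"",180,120,300,235,5)
a=cv2.resize(a,(400,300));b=cv2.resize(b,(400,383));c=np.zeros((383,800,3),np.uint8);c[:300,:400]=a;c[:,400:]=b
cv2.imwrite("pics/o3.png",c)
E
```

```text
t: 9.12
tcp_pos: [0.5187, 0.2486, 0.2342]
orientation: [-3.136, -0.002, 1.565]
force: [0.3, 0.0, -0.0]
opening: 0.0852
t: 9.95
tcp_pos: [0.4706, -0.153, 0.2336]
orientation: [-3.136, -0.002, 1.565]
force: [0.7, 1.0, 0.5]
opening: 0.0853
```

View pics/o3.png

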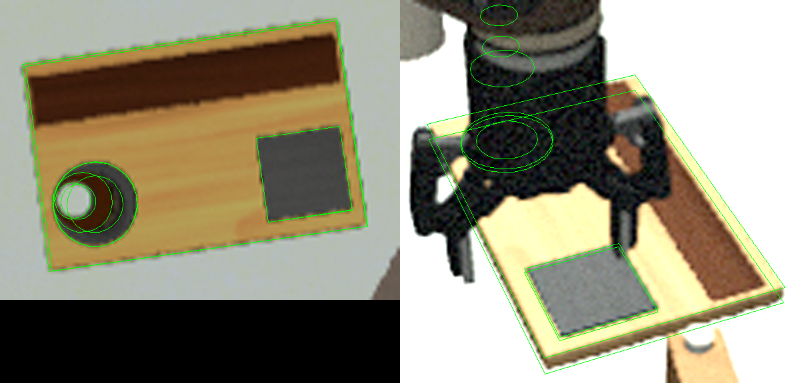

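The top view shows the bottle centred on its mat, with the cap inside the drawn circle and the mats on their outlines. The side view is blocked by the gripper. Next is the large tin.

```bash
python3 -m handwheel '[[[-0.035,-0.003,0],[0,-0.005,0],1],[[-0.07,-0.006,0],[0,-0.005,0],1],[[-0.095,-0.009,0],[0,-0.005,0],1],[[-0.1007,-0.009,0],[0,-0.005,0],1],[[-0.1007,-0.009,0.03],[0,-0.005,0],1],[[-0.1007,-0.009,0.065],[0,-0.005,0],1],[[-0.1007,-0.009,0.10],[0,-0.005,0],1],[[-0.1007,-0.009,0.10],[0,-0.005,0],1]]'
```

```text
t: 10.72
tcp_pos: [0.4557, -0.252, 0.1259]
orientation: [-3.124, -0.005, 1.558]
force: [-1.9, 0.3, -1.3]
opening: 0.0857
```

```bash
python3 -m handwheel '[[[0,0,0],[0,0,0],1],[[0,0,0],[0,0,0],1]]';python3 -c "
from workcell import arm
o=arm.get_obs();print(o['joints'],o['qd'],o['orientation'])"
```

```text
t: 10.88
tcp_pos: [0.4557, -0.2509, 0.1261]
orientation: [-3.123, -0.007, 1.559]
force: [-0.0, 0.3, -0.3]
opening: 0.0853
[-0.69530714  0.07094704  2.02906133 -0.00738018  1.05986154 -0.68012638] [-0.00522644 -0.02196077 -0.03289123 -0.00495629 -0.00742883 -0.0046761 ] [-3.12336628 -0.00654798  1.55922359]
```

```bash
python3 -m handwheel '[[[-0.003,0.006,0],[0.006,-0.018,-0.012],1],[[-0.003,0.006,0],[0.006,-0.018,-0.012],1],[[-0.003,0.006,0],[0.006,-0.018,-0.012],1]]';python3 -c "
from workcell import arm
o=arm.get_obs();print(o['joints'],o['qd'],o['orientation'])"
```

```text
t: 11.13
tcp_pos: [0.4633, -0.2546, 0.1283]
orientation: [-3.121, 0.014, 1.572]
force: [-0.3, 0.3, -0.2]
opening: 0.0855
[-0.68296718  0.08261426  2.01216222 -0.02769812  1.05435783 -0.67070158] [-0.00867548  0.00062938  0.01719597  0.00184931  0.00204584 -0.0013183 ] [-3.12064887  0.01399592  1.57244574]
```

```bash
python3 -c "
from scipy.spatial.transform import Rotation as R
f=lambda o:R.from_euler('xyz',o)
a,b=f([-3.123,-.007,1.559]),f([-3.1206,.014,1.5724]);print(a.as_matrix().round(3),(a.inv()*b).as_rotvec())
a,b=f([-3.136,-.002,1.565]),f([-3.124,-.005,1.558]);print((a.inv()*b).as_rotvec())
"
```

```text
[[ 0.012  1.    -0.019]
 [ 1.    -0.012  0.007]
 [ 0.007 -0.019 -1.   ]] [ 0.00235298 -0.02126078 -0.01298193]
[0.01197544 0.00308095 0.00696475]
```

```bash
python3 -m handwheel '[[[0,-0.001,0],[-0.021,0.014,0],1],[[0,-0.001,0],[-0.021,0.014,0],1],[[0,-0.001,0],[-0.021,0.014,0],1]]'
```

```text
t: 11.38
tcp_pos: [0.4627, -0.2551, 0.1294]
orientation: [3.14, 0.002, 1.572]
force: [0.4, -0.2, -0.4]
opening: 0.0852
```

```bash
python3 -m handwheel '[[[0.001,-0.001,0.02],[0,0,0],1],[[0.001,-0.001,0.045],[0,0,0],1],[[0.001,-0.001,0.07],[0,0,0],1],[[0.001,-0.001,0.085],[0,0,0],1],[[0.001,-0.001,0.093],[0,0,0],1],[[0.001,-0.001,0.093],[0,0,0],1]]'
```

```text
t: 11.88
tcp_pos: [0.4607, -0.2534, 0.0345]
orientation: [-3.139, -0.001, 1.572]
force: [-0.1, 0.5, 0.7]
opening: 0.0856
```

```bash
python3 -m handwheel '[[[0,0,0],[0,0,0],-1],[[0,0,0],[0,0,0],-1],[[0,0,0],[0,0,0],-1],[[0,0,0],[0,0,0],-1],[[0,0,0],[0,0,0],-1],[[0,0,0],[0,0,0],-1]]' 60
python3 -m handwheel '[[[0,0,-0.01],[0,0,0],-1],[[0,0,-0.03],[0,0,0],-1],[[0,0,-0.055],[0,0,0],-1],[[0,0,-0.08],[0,0,0],-1],[[0,0,-0.105],[0,0,0],-1],[[0,0,-0.125],[0,0,0],-1],[[0,0,-0.14],[0,0,0],-1],[[0,0,-0.14],[0,0,0],-1]]'
```

```text
t: 12.38
tcp_pos: [0.4617, -0.2542, 0.0361]
orientation: [3.141, 0.001, 1.572]
force: [-0.1, 0.6, 5.2]
opening: 0.0609
t: 13.05
tcp_pos: [0.4631, -0.2551, 0.1801]
orientation: [3.136, 0.005, 1.572]
force: [0.7, -0.0, -2.4]
opening: 0.0609
```

```bash
python3 -m handwheel '[[[0.01,0.003,0],[0.005,0.005,0],-1],[[0.035,0.01,0],[0.005,0.005,0],-1],[[0.07,0.02,0],[0.005,0.005,0],-1],[[0.105,0.029,0],[0.005,0.005,0],-1],[[0.14,0.039,0],[0.005,0.005,0],-1],[[0.175,0.048,0],[0.005,0.005,0],-1],[[0.21,0.058,0],[0.005,0.005,0],-1],[[0.245,0.068,0],[0.005,0.005,0],-1],[[0.275,0.077,0],[0.005,0.005,0],-1],[[0.295,0.0825,0],[0.005,0.005,0],-1]]'
python3 -m handwheel '[[[0,0,0],[0,0,0],-1],[[0,0,0],[0,0,0],-1]]'
```

```text
t: 13.88
tcp_pos: [0.5441, 0.0437, 0.1767]
orientation: [-3.138, -0.001, 1.574]
force: [-0.2, 0.2, -1.6]
opening: 0.0611
t: 14.05
tcp_pos: [0.5424, 0.0456, 0.1743]
orientation: [-3.133, -0.002, 1.577]
force: [-0.5, -0.4, -2.2]
opening: 0.0607
```

```bash
python3 -m handwheel '[[[-0.005,0.003,0],[-0.008,-0.002,0],-1],[[-0.005,0.003,0.01],[-0.008,-0.002,0],-1],[[-0.005,0.003,0.03],[-0.008,-0.002,0],-1],[[-0.005,0.003,0.055],[-0.008,-0.002,0],-1],[[-0.005,0.003,0.08],[-0.008,-0.002,0],-1],[[-0.005,0.003,0.10],[-0.008,-0.002,0],-1],[[-0.005,0.003,0.105],[-0.008,-0.002,0],-1],[[-0.005,0.003,0.105],[-0.008,-0.002,0],-1]]'
python3 -m handwheel '[[[0,0,0],[0,0,0],-1]]'
```

```text
t: 14.72
tcp_pos: [0.5423, 0.0399, 0.0665]
orientation: [-3.135, -0.0, 1.575]
force: [0.0, -0.1, -1.3]
opening: 0.0609
t: 14.8
tcp_pos: [0.5431, 0.0391, 0.0673]
orientation: [-3.137, -0.0, 1.574]
force: [0.8, 0.3, -0.7]
opening: 0.0607
```

```bash
python3 -m handwheel '[[[0.0005,0.0025,0.002],[-0.005,0,0],-1],[[0.0005,0.0025,0.004],[-0.005,0,0],-1],[[0.0005,0.0025,0.006],[-0.005,0,0],-1],[[0.0005,0.0025,0.007],[-0.005,0,0],-1],[[0.0005,0.0025,0.008],[-0.005,0,0],-1],[[0.0005,0.0025,0.008],[-0.005,0,0],-1]]'
python3 -m handwheel '[[[0,0,0.0005],[0,0,0],-1],[[0,0,0.001],[0,0,0],-1]]'
```

```text
t: 15.3
tcp_pos: [0.5455, 0.0397, 0.0593]
orientation: [3.141, -0.0, 1.574]
force: [0.6, -0.1, -1.4]
opening: 0.061
t: 15.47
tcp_pos: [0.5456, 0.0398, 0.0583]
orientation: [3.141, -0.0, 1.574]
force: [-0.4, -0.9, -2.1]
opening: 0.0611
```

```bash
python3 -m handwheel '[[[0,0,0.0005],[0,0,0],-1],[[0,0,0.001],[0,0,0],-1],[[0,0,0.0015],[0,0,0],-1]]'
python3 -m handwheel '[[[0,0,0],[0,0,0],-1],[[0,0,0],[0,0,0],0.6],[[0,0,0],[0,0,0],1],[[0,0,0],[0,0,0],1],[[0,0,0],[0,0,0],1],[[0,0,-0.015],[0,0,0],1],[[0,0,-0.04],[0,0,0],1],[[0,0,-0.075],[0,0,0],1],[[0,0,-0.11],[0,0,0],1],[[0,0,-0.14],[0,0,0],1]]'
python3 -m handwheel '[[[-0.04,-0.007,0],[0,0,0],1],[[-0.08,-0.015,0],[0,0,0],1],[[-0.12,-0.022,0],[0,0,0],1],[[-0.16,-0.03,0],[0,0,0],1],[[-0.2,-0.037,0],[0,0,0],1],[[-0.24,-0.045,0],[0,0,0],1],[[-0.28,-0.052,0],[0,0,0],1],[[-0.32,-0.058,0],[0,0,0],1],[[-0.36,-0.065,0],[0,0,0],1],[[-0.39,-0.072,0],[0,0,0],1]]'
python3 -m handwheel '[[[-0.03,-0.003,0],[0,0,0],1],[[-0.036,-0.004,0],[0,0,0],1],[[-0.036,-0.004,0],[0,0,0],1],[[-0.036,-0.004,0],[0,0,0],1]]'
```

```text
t: 15.72
tcp_pos: [0.5457, 0.0398, 0.0581]
orientation: [-3.141, -0.0, 1.574]
force: [-5.2, 0.3, 8.2]
opening: 0.0609
t: 16.55
tcp_pos: [0.546, 0.0397, 0.2002]
orientation: [3.141, -0.0, 1.574]
force: [0.3, -0.3, -0.0]
opening: 0.0854
t: 17.38
tcp_pos: [0.4746, -0.3536, 0.2002]
orientation: [3.14, 0.001, 1.573]
force: [0.9, 0.1, -0.7]
opening: 0.0854
t: 17.72
tcp_pos: [0.4706, -0.3892, 0.1998]
orientation: [3.141, -0.0, 1.572]
force: [0.2, 0.9, 1.1]
opening: 0.0854
```

```bash
python3 -m handwheel '[[[0,-0.003,0.03],[0,0,0],1],[[0,-0.003,0.07],[0,0,0],1],[[0,-0.003,0.11],[0,0,0],1],[[0,-0.003,0.14],[0,0,0],1],[[0,-0.003,0.165],[0,0,0],1],[[0,-0.003,0.17],[0,0,0],1],[[0,-0.003,0.17],[0,0,0],1]]'
python3 - <<'E'
from h import *
ts,ss=arm.snapshot("top"),arm.snapshot("side")
C=(.5764,.15);y=.131
P=cyl((.5181,.2482),.028,.022,.102)+cyl((.5181,.2482),.016,.125,.157)+cyl((.5455,.04),.031,.022,.102)
Q=box((.5455,.04),y,.084,.084,.018,.022)+cyl((.5181,.2482),.042,.018,.022)
a=overlay("top",ts,P,"",165,165,285,255,5);b=overlay("side",ss,P+Q,"",180,110,300,225,5)
a=cv2.resize(a,(400,300));b=cv2.resize(b,(400,383));c=np.zeros((383,800,3),np.uint8);c[:300,:400]=a;c[:,400:]=b
cv2.imwrite("pics/o4.png",c)
E
```

```text
t: 18.3
tcp_pos: [0.4671, -0.3863, 0.0276]
orientation: [-3.139, -0.005, 1.574]
force: [1.0, 0.1, 0.2]
opening: 0.0853
```

View pics/o4.png

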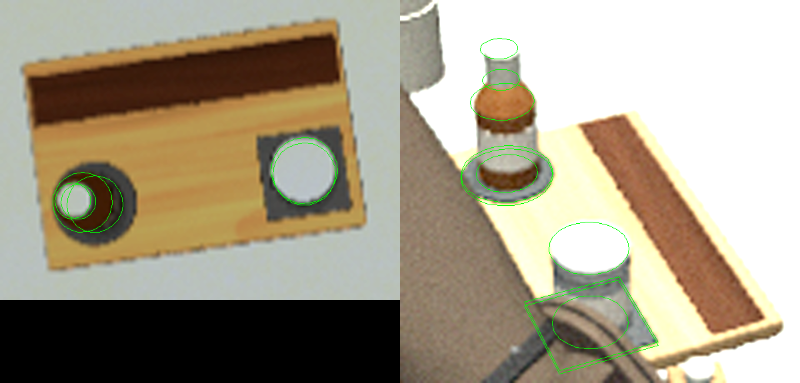

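Both cameras show the bottle and the large tin on their outlines, upright and centred. Next is the small tin.

```bash
python3 -m handwheel '[[[-0.003,0.001,0.006],[-0.002,-0.004,0],1],[[-0.003,0.001,0.012],[-0.002,-0.004,0],1],[[-0.003,0.001,0.012],[-0.002,-0.004,0],1]]'
python3 -m handwheel '[[[0,0,0],[0,0,0],-1],[[0,0,0],[0,0,0],-1],[[0,0,0],[0,0,0],-1],[[0,0,0],[0,0,0],-1],[[0,0,0],[0,0,0],-1],[[0,0,0],[0,0,0],-1],[[0,0,0],[0,0,0],-1]]' 50
```

```text
t: 18.65
tcp_pos: [0.4703, -0.3925, 0.02]
orientation: [3.136, 0.006, 1.574]
force: [0.3, -0.1, -0.7]
opening: 0.0849
t: 19.23
tcp_pos: [0.4706, -0.393, 0.0206]
orientation: [3.136, 0.007, 1.574]
force: [0.1, -0.5, 2.9]
opening: 0.0444
```

```bash
python3 -m handwheel '[[[0,0,-0.01],[0,0,0],-1],[[0,0,-0.03],[0,0,0],-1],[[0,0,-0.06],[0,0,0],-1],[[0,0,-0.09],[0,0,0],-1],[[0,0,-0.12],[0,0,0],-1],[[0,0,-0.15],[0,0,0],-1],[[0,0,-0.17],[0,0,0],-1],[[0.02,0.003,-0.18],[0,0,0],-1],[[0.05,0.008,-0.18],[0,0,0],-1],[[0.085,0.014,-0.18],[0,0,0],-1]]'
python3 -m handwheel '[[[0.035,0.006,0],[0,0,0],-1],[[0.07,0.012,0],[0,0,0],-1],[[0.105,0.018,0],[0,0,0],-1],[[0.14,0.024,0],[0,0,0],-1],[[0.175,0.03,0],[0,0,0],-1],[[0.21,0.036,0],[0,0,0],-1],[[0.245,0.042,0],[0,0,0],-1],[[0.28,0.048,0],[0,0,0],-1],[[0.31,0.054,0],[0,0,0],-1],[[0.33,0.058,0],[0,0,0],-1]]'
python3 -m handwheel '[[[0.005,0.001,0],[0,0,0],-1],[[0.005,0.001,0],[0,0,0],-1],[[0.005,0.001,0],[0,0,0],-1]]'
```

```text
t: 20.07
tcp_pos: [0.4833, -0.307, 0.2015]
orientation: [3.134, 0.009, 1.571]
force: [-0.6, -0.4, -2.4]
opening: 0.0447
t: 20.9
tcp_pos: [0.5406, 0.0261, 0.1988]
orientation: [3.135, 0.008, 1.573]
force: [0.4, -0.8, -1.4]
opening: 0.0448
t: 21.15
tcp_pos: [0.5411, 0.0308, 0.1985]
orientation: [3.136, 0.008, 1.574]
force: [-0.4, -1.0, -0.5]
opening: 0.045
```

```bash
python3 -m handwheel '[[[0.003,0.003,0.01],[0,0,0],-1],[[0.0055,0.0045,0.025],[0,0,0],-1],[[0.0055,0.0045,0.045],[0,0,0],-1],[[0.0055,0.0045,0.06],[0,0,0],-1],[[0.0055,0.0045,0.067],[0,0,0],-1],[[0.0055,0.0045,0.067],[0,0,0],-1],[[0.0055,0.0045,0.067],[0,0,0],-1]]'
python3 - <<'E'
from h import *
ts,ss=arm.snapshot("top"),arm.snapshot("side")
z=arm.get_obs()["tcp_pos"][2]-.0206;print(z)
P=cyl((.5455,.04),.031,.022,.102)+cyl((.5455,.04),.023,z,z+.05)
b=overlay("side",ss,P,"",190,130,300,215,7)
cv2.imwrite("pics/o5.png",b)
E
```

```text
t: 21.73
tcp_pos: [0.5459, 0.035, 0.1311]
orientation: [3.136, 0.008, 1.572]
force: [-0.1, 0.1, -0.1]
opening: 0.0451
0.11199521113809371
```

View pics/o5.png

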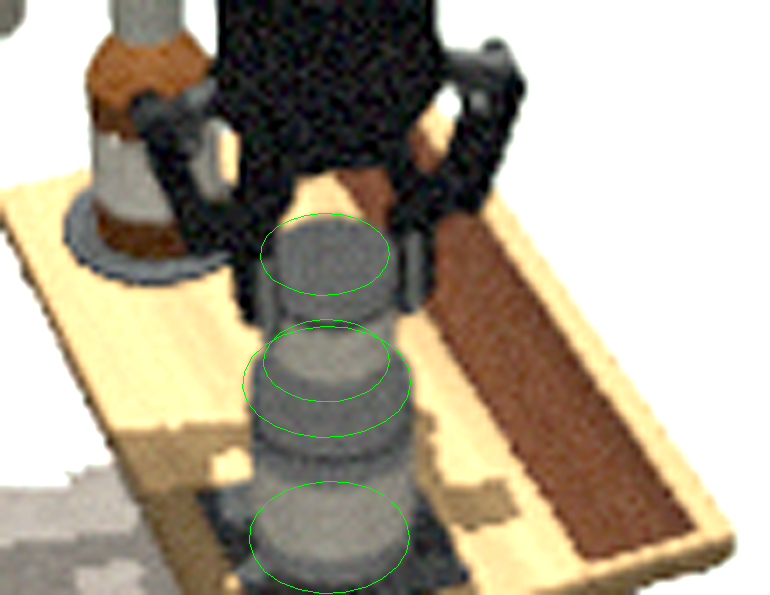

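The small tin sits over the large one, and both are shifted about equally from their outlines, so the error between them is about 1 mm. Lowering it now.

```bash
python3 -m handwheel '[[[0.0012,-0.0003,0.002],[0,0,0],-1],[[0.0012,-0.0003,0.004],[0,0,0],-1],[[0.0012,-0.0003,0.006],[0,0,0],-1],[[0.0012,-0.0003,0.0075],[0,0,0],-1],[[0.0012,-0.0003,0.008],[0,0,0],-1],[[0.0012,-0.0003,0.008],[0,0,0],-1]]'
python3 -m handwheel '[[[0,0,0.0005],[0,0,0],-1],[[0,0,0.001],[0,0,0],-1],[[0,0,0.001],[0,0,0],-1]]'
```

```text
t: 22.33
tcp_pos: [0.5464, 0.0364, 0.1243]
orientation: [3.134, 0.009, 1.573]
force: [0.6, -0.1, -0.3]
opening: 0.0444
t: 22.58
tcp_pos: [0.5464, 0.0365, 0.1232]
orientation: [3.134, 0.008, 1.573]
force: [0.8, -0.2, -1.1]
opening: 0.0449
```

```bash
python3 -m handwheel '[[[0,-0.0006,0.0005],[0,0,0],-1],[[0,-0.0006,0.001],[0,0,0],-1],[[0,-0.0006,0.001],[0,0,0],-1]]'
python3 -m handwheel '[[[0,0,0.0005],[0,0,0],-1],[[0,0,0.001],[0,0,0],-1],[[0,0,0.001],[0,0,0],-1]]'
```

```text
t: 22.83
tcp_pos: [0.5459, 0.0364, 0.1227]
orientation: [3.134, 0.009, 1.573]
force: [-0.7, -0.1, 1.4]
opening: 0.0449
t: 23.08
tcp_pos: [0.5459, 0.0364, 0.1226]
orientation: [3.135, 0.009, 1.573]
force: [-3.4, 0.1, 5.5]
opening: 0.0442
```

```bash
python3 -m handwheel '[[[0,0,0],[0,0,0],-0.1],[[0,0,0],[0,0,0],0.4],[[0,0,0],[0,0,0],1],[[0,0,0],[0,0,0],1],[[0,0,0],[0,0,0],1],[[0,0,-0.015],[0,0,0],1],[[0,0,-0.04],[0,0,0],1],[[0,0,-0.075],[0,0,0],1],[[0,0,-0.10],[0,0,0],1]]'
python3 -m handwheel '[[[-0.04,0.008,0],[0.006,0.009,0],1],[[-0.08,0.016,0],[0.006,0.009,0],1],[[-0.12,0.024,0],[0.006,0.009,0],1],[[-0.16,0.032,0],[0.006,0.009,0],1],[[-0.174,0.036,0],[0.006,0.009,0],1],[[-0.174,0.036,0],[0.006,0.009,0],1],[[-0.174,0.036,0],[0.006,0.009,0],1]]'
python3 -m handwheel '[[[0,0,0.02],[0,0,0],1],[[0,0,0.05],[0,0,0],1],[[0,0,0.05],[0,0,0],1]]'
```

```text
t: 23.83
tcp_pos: [0.5456, 0.0373, 0.2247]
orientation: [3.133, 0.009, 1.573]
force: [0.3, -0.6, 1.0]
opening: 0.0853
t: 24.42
tcp_pos: [0.5819, -0.1369, 0.226]
orientation: [3.14, -0.001, 1.572]
force: [-0.1, -0.3, -0.8]
opening: 0.0857
t: 24.67
tcp_pos: [0.5783, -0.1335, 0.1698]
orientation: [-3.133, -0.006, 1.573]
force: [-1.8, 1.1, -2.0]
opening: 0.0852
```

```bash
python3 -m handwheel '[[[-0.005,0.0035,0],[-0.008,-0.006,0],1],[[-0.005,0.0035,0],[-0.008,-0.006,0],1],[[-0.005,0.0035,0.02],[-0.008,-0.006,0],1],[[-0.005,0.0035,0.05],[-0.008,-0.006,0],1],[[-0.005,0.0035,0.08],[-0.008,-0.006,0],1],[[-0.005,0.0035,0.10],[-0.008,-0.006,0],1],[[-0.005,0.0035,0.109],[-0.008,-0.006,0],1],[[-0.005,0.0035,0.109],[-0.008,-0.006,0],1],[[-0.005,0.0035,0.109],[-0.008,-0.006,0],1]]'
```

```text
t: 25.42
tcp_pos: [0.5819, -0.138, 0.0622]
orientation: [3.141, 0.001, 1.574]
force: [0.5, -0.6, -0.1]
opening: 0.0856
```

```bash
python3 -m handwheel '[[[0,0,0],[0,0,0],1]]'
python3 - <<'E'
from h import *
ts,ss=arm.snapshot("top"),arm.snapshot("side")
P=cyl((.5181,.2482),.028,.022,.102)+cyl((.5455,.04),.031,.022,.102)+cyl((.5455,.04),.023,.102,.152)
a=overlay("top",ts,P,"",165,165,285,255,5);b=overlay("side",ss,P,"",180,110,300,225,5)
a=cv2.resize(a,(400,300));b=cv2.resize(b,(400,383));c=np.zeros((383,800,3),np.uint8);c[:300,:400]=a;c[:,400:]=b
cv2.imwrite("pics/o6.png",c)
E
```

```text
t: 25.5
tcp_pos: [0.5835, -0.1384, 0.0645]
orientation: [3.137, 0.002, 1.574]
force: [-0.3, 0.5, 0.3]
opening: 0.0852
```

View pics/o6.png

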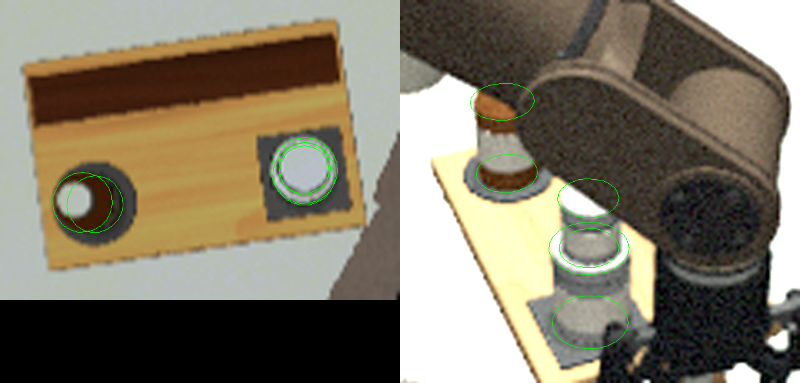

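The stack is centred in both views. Gripping the carton.

```bash
python3 -m handwheel '[[[0,-0.001,0.003],[0.004,0.002,0],1],[[0,-0.001,0.003],[0.004,0.002,0],-1],[[0,-0.001,0.003],[0.004,0.002,0],-1],[[0,-0.001,0.003],[0.004,0.002,0],-1],[[0,-0.001,0.003],[0.004,0.002,0],-1],[[0,-0.001,0.003],[0.004,0.002,0],-1],[[0,-0.001,0.003],[0.004,0.002,0],-1],[[0,-0.001,0.003],[0.004,0.002,0],-1]]' 50
python3 -m handwheel '[[[0,0,-0.01],[0,0,0],-1],[[0,0,-0.03],[0,0,0],-1],[[0,0,-0.06],[0,0,0],-1],[[0,0,-0.09],[0,0,0],-1],[[0,0,-0.12],[0,0,0],-1],[[0,0,-0.145],[0,0,0],-1],[[0,0,-0.16],[0,0,0],-1],[[0,0,-0.16],[0,0,0],-1]]'
```

```text
t: 26.27
tcp_pos: [0.5828, -0.1388, 0.0622]
orientation: [3.14, 0.001, 1.574]
force: [-2.0, -0.6, 2.4]
opening: 0.04
t: 26.93
tcp_pos: [0.5845, -0.1393, 0.2271]
orientation: [3.133, 0.004, 1.574]
force: [0.9, -0.4, -2.0]
opening: 0.0401
```

```bash
python3 -m handwheel '[[[0.005,-0.001,-0.015],[0.007,0.003,-0.014],-1],[[0.03,-0.006,-0.02],[0.007,0.003,-0.028],-1],[[0.06,-0.012,-0.02],[0.007,0.003,-0.042],-1],[[0.09,-0.018,-0.02],[0.007,0.003,-0.056],-1],[[0.125,-0.024,-0.02],[0.007,0.003,-0.07],-1],[[0.16,-0.03,-0.02],[0.007,0.003,-0.085],-1],[[0.195,-0.036,-0.02],[0.007,0.003,-0.1],-1],[[0.225,-0.042,-0.02],[0.007,0.003,-0.115],-1],[[0.255,-0.048,-0.02],[0.007,0.003,-0.128],-1],[[0.275,-0.052,-0.02],[0.007,0.003,-0.128],-1]]'
python3 -m handwheel '[[[0,0,0],[0,0,0],-1],[[0,0,0],[0,0,0],-1],[[0,0,0],[0,0,0],-1]]'
```

```text
t: 27.77
tcp_pos: [0.5293, 0.1382, 0.2432]
orientation: [-3.139, -0.0, 1.704]
force: [0.9, -0.2, -3.5]
opening: 0.0405
t: 28.02
tcp_pos: [0.5286, 0.1378, 0.2414]
orientation: [-3.136, 0.0, 1.705]
force: [0.3, -1.2, -2.7]
opening: 0.0402
```

```bash
python3 -m handwheel '[[[0.006,0.004,0.01],[-0.004,0,0.002],-1],[[0.006,0.004,0.03],[-0.004,0,0.002],-1],[[0.006,0.004,0.055],[-0.004,0,0.002],-1],[[0.006,0.004,0.08],[-0.004,0,0.002],-1],[[0.006,0.004,0.105],[-0.004,0,0.002],-1],[[0.006,0.004,0.125],[-0.004,0,0.002],-1],[[0.006,0.004,0.138],[-0.004,0,0.002],-1],[[0.006,0.004,0.145],[-0.004,0,0.002],-1],[[0.006,0.004,0.145],[-0.004,0,0.002],-1]]'
python3 -m handwheel '[[[0,0,0],[0,0,0],-1],[[0,0,0],[0,0,0],-1]]'
```

```text
t: 28.77
tcp_pos: [0.53, 0.1435, 0.0942]
orientation: [-3.137, 0.0, 1.702]
force: [-0.7, 0.2, -2.4]
opening: 0.04
t: 28.93
tcp_pos: [0.531, 0.1434, 0.0954]
orientation: [-3.139, 0.0, 1.701]
force: [-1.0, -0.5, -3.5]
opening: 0.0402
```

```bash
python3 -m handwheel '[[[0.0006,0.001,0.003],[-0.002,0,0],-1],[[0.0006,0.001,0.006],[-0.002,0,0],-1],[[0.0006,0.001,0.009],[-0.002,0,0],-1],[[0.0006,0.001,0.011],[-0.002,0,0],-1],[[0.0006,0.001,0.0125],[-0.002,0,0],-1],[[0.0006,0.001,0.0135],[-0.002,0,0],-1],[[0.0006,0.001,0.0135],[-0.002,0,0],-1]]'
python3 -m handwheel '[[[0,0,0.0005],[0,0,0],-1],[[0,0,0.001],[0,0,0],-1],[[0,0,0.001],[0,0,0],-1]]'
```

```text
t: 29.52
tcp_pos: [0.5316, 0.1441, 0.0815]
orientation: [-3.14, 0.0, 1.701]
force: [-0.8, 0.1, -2.2]
opening: 0.04
t: 29.77
tcp_pos: [0.5316, 0.1441, 0.0804]
orientation: [-3.14, 0.0, 1.701]
force: [-0.0, 0.2, -2.7]
opening: 0.0398
```

```bash
python3 -m handwheel '[[[0,0,0.0005],[0,0,0],-1],[[0,0,0.001],[0,0,0],-1],[[0,0,0.001],[0,0,0],-1]]'
python3 -m handwheel '[[[0,0,0.0005],[0,0,0],-1],[[0,0,0.001],[0,0,0],-1],[[0,0,0.001],[0,0,0],-1]]'
```

```text
t: 30.02
tcp_pos: [0.5318, 0.144, 0.0803]
orientation: [-3.14, 0.0, 1.701]
force: [-3.4, -0.8, 3.4]
opening: 0.0406
t: 30.27
tcp_pos: [0.5319, 0.144, 0.0803]
orientation: [-3.14, 0.001, 1.701]
force: [-4.0, -1.3, 6.4]
opening: 0.0401
```

```bash
python3 -m handwheel '[[[0,0,0],[0,0,0],-0.2],[[0,0,0],[0,0,0],0.4],[[0,0,0],[0,0,0],1],[[0,0,0],[0,0,0],1],[[0,0,0],[0,0,0],1],[[0,0,-0.015],[0,0,0],1],[[0,0,-0.04],[0,0,0],1],[[0,0,-0.075],[0,0,0],1],[[0,0,-0.11],[0,0,0],1],[[0,0,-0.135],[0,0,0],1]]'
python3 -m handwheel '[[[-0.03,-0.013,0],[0,0,-0.045],1],[[-0.06,-0.026,0],[0,0,-0.09],1],[[-0.09,-0.039,0],[0,0,-0.135],1],[[-0.125,-0.053,0],[0,0,-0.18],1],[[-0.16,-0.067,0],[0,0,-0.225],1],[[-0.195,-0.081,0],[0,0,-0.27],1],[[-0.23,-0.096,0],[0,0,-0.32],1],[[-0.255,-0.108,0],[0,0,-0.368],1],[[-0.263,-0.111,0],[0,0,-0.368],1],[[-0.263,-0.111,0],[0,0,-0.368],1]]' 40
python3 - <<'E'
from h import *
print(arm.get_obs()["tcp_pos"],arm.get_obs()["orientation"])
ts,ss=arm.snapshot("top"),arm.snapshot("side")
P=cyl((.5181,.2482),.028,.022,.102)+box((.5318,.1441),.131,.04,.06,.018,.128)+cyl((.5455,.04),.023,.102,.152)
a=overlay("top",ts,P,"",165,165,285,255,5);b=overlay("side",ss,P,"",180,110,300,225,5)
a=cv2.resize(a,(400,300));b=cv2.resize(b,(400,383));c=np.zeros((383,800,3),np.uint8);c[:300,:400]=a;c[:,400:]=b
cv2.imwrite("pics/o7.png",c)
E
```

```text
t: 31.1
tcp_pos: [0.5332, 0.1443, 0.2187]
orientation: [3.14, 0.001, 1.701]
force: [0.3, -0.1, 1.1]
opening: 0.085
t: 31.93
tcp_pos: [0.4571, -0.1327, 0.2188]
orientation: [3.14, 0.002, 2.065]
force: [0.2, 0.3, -0.4]
opening: 0.0851
[ 0.45706392 -0.13268525  0.21881368] [3.13976590e+00 1.89386937e-03 2.06487057e+00]
```

View pics/o7.png

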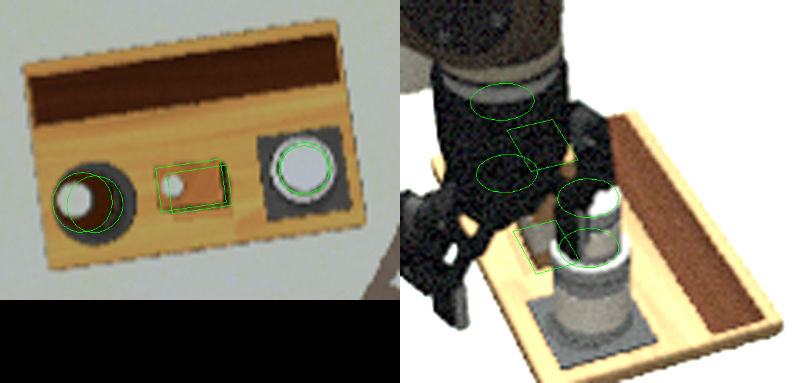

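```bash
python3 -m handwheel '[[[0.0025,-0.0005,0.03],[0,0,-0.004],1],[[0.0025,-0.0005,0.065],[0,0,-0.004],0.3],[[0.0025,-0.0005,0.10],[0,0,-0.004],0.3],[[0.0025,-0.0005,0.12],[0,0,-0.004],0.3],[[0.0025,-0.0005,0.12],[0,0,-0.004],0.3],[[0.0025,-0.0005,0.12],[0,0,-0.004],0.3]]'
```

```text
t: 32.53
tcp_pos: [0.4559, -0.1268, 0.0978]
orientation: [3.141, -0.002, 2.074]
force: [0.6, -0.6, 0.9]
opening: 0.0555
```

```bash
python3 -m handwheel '[[[0,0,0],[0,0,0],0.3],[[0,0,0],[0,0,0],0.3]]'
python3 - <<'E'
from h import *
ss=arm.snapshot("side")
b=overlay("side",ss,box((.4555,-.1308),.498,.01,.07,.014,.072)+box((.4555,-.1308),.498,.03,.07,0,.014),"",180,200,280,285,6);cv2.imwrite("pics/o8.png",b)
E
```

```text
t: 32.7
tcp_pos: [0.4576, -0.1269, 0.1]
orientation: [3.139, 0.002, 2.075]
force: [0.3, -0.1, 0.3]
opening: 0.0554
```

View pics/o8.png

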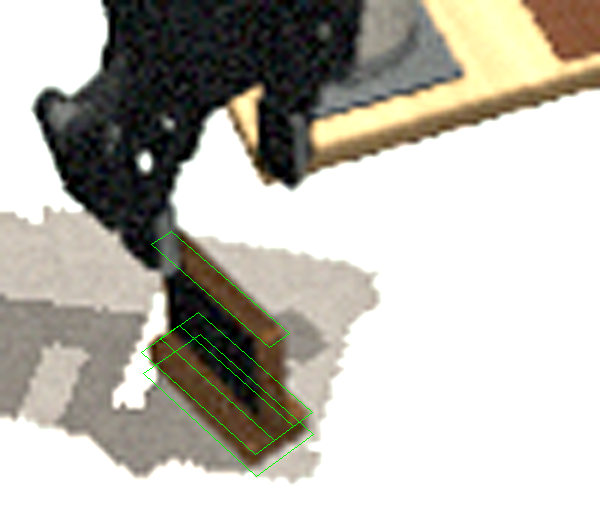

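The sign is on its outline between the fingers.

```bash
python3 -m handwheel '[[[-0.0024,-0.0037,0.01],[0.002,0.002,0.005],0.3],[[-0.0024,-0.0037,0.03],[0.002,0.002,0.005],0.3],[[-0.0024,-0.0037,0.05],[0.002,0.002,0.005],0.3],[[-0.0024,-0.0037,0.063],[0.002,0.002,0.005],0.3],[[-0.0024,-0.0037,0.066],[0.002,0.002,0.005],0.3],[[-0.0024,-0.0037,0.066],[0.002,0.002,0.005],0.3]]'
python3 -m handwheel '[[[0,0,0],[0,0,0],-0.2],[[0,0,0],[0,0,0],-0.5],[[0,0,0],[0,0,0],-1],[[0,0,0],[0,0,0],-1],[[0,0,0],[0,0,0],-1],[[0,0,0],[0,0,0],-1],[[0,0,0],[0,0,0],-1],[[0,0,0],[0,0,0],-1]]' 35
```

```text
t: 33.25
tcp_pos: [0.4551, -0.1309, 0.0333]
orientation: [3.141, -0.002, 2.069]
force: [-0.1, -0.6, 0.2]
opening: 0.0553
t: 33.92
tcp_pos: [0.4559, -0.1314, 0.0343]
orientation: [3.141, -0.0, 2.07]
force: [0.3, 0.2, 5.9]
opening: 0.0097
```

```bash
python3 -m handwheel '[[[0,0,-0.01],[0,0,0],-1],[[0,0,-0.03],[0,0,0],-1],[[0,0,-0.06],[0,0,0],-1],[[0,0,-0.09],[0,0,0],-1],[[0,0,-0.12],[0,0,0],-1],[[0,0,-0.15],[0,0,0],-1],[[0,0,-0.175],[0,0,0],-1],[[0,0,-0.185],[0,0,0],-1],[[0,0,-0.185],[0,0,0],-1]]'
python3 -m handwheel '[[[0.008,0.014,0],[0,0,0.03],-1],[[0.023,0.042,0],[0,0,0.07],-1],[[0.041,0.075,0],[0,0,0.11],-1],[[0.06,0.108,0],[0,0,0.15],-1],[[0.078,0.141,0],[0,0,0.19],-1],[[0.096,0.174,0],[0,0,0.23],-1],[[0.114,0.207,0],[0,0,0.27],-1],[[0.132,0.24,0],[0,0,0.31],-1],[[0.148,0.27,0],[0,0,0.34],-1],[[0.16,0.29,0],[0,0,0.368],-1]]'
python3 -m handwheel '[[[0,0.003,0],[0,0,0],-1],[[0,0.003,0],[0,0,0],-1],[[0,0.003,0],[0,0,0],-1]]'
```

```text
t: 34.67
tcp_pos: [0.457, -0.1321, 0.2224]
orientation: [3.137, 0.005, 2.07]
force: [0.1, 0.1, -0.1]
opening: 0.0097
t: 35.5
tcp_pos: [0.6349, 0.1498, 0.2191]
orientation: [3.14, 0.002, 1.702]
force: [-0.3, -0.2, 0.4]
opening: 0.0097
t: 35.75
tcp_pos: [0.6364, 0.1496, 0.2161]
orientation: [-3.138, 0.002, 1.702]
force: [-0.4, -0.4, 0.3]
opening: 0.0096
```

```bash
python3 -m handwheel '[[[0.004,0.003,0],[-0.003,0.002,0],-1],[[0.008,0.0055,0.02],[-0.003,0.002,0],-1],[[0.008,0.0055,0.05],[-0.003,0.002,0],-1],[[0.008,0.0055,0.08],[-0.003,0.002,0],-1],[[0.008,0.0055,0.11],[-0.003,0.002,0],-1],[[0.008,0.0055,0.13],[-0.003,0.002,0],-1],[[0.008,0.0055,0.145],[-0.003,0.002,0],-1],[[0.008,0.0055,0.15],[-0.003,0.002,0],-1],[[0.008,0.0055,0.15],[-0.003,0.002,0],-1]]'
python3 -m handwheel '[[[0,0,0],[0,0,0],-1],[[0,0,0],[0,0,0],-1]]'
python3 - <<'E'
from h import *
ss=arm.snapshot("side");o=arm.get_obs();z=o["tcp_pos"][2]-.034;p=o["tcp_pos"][:2];y=o["orientation"][2]-np.pi/2;print(p,z,y)
b=overlay("side",ss,box(p,y,.01,.07,z+.014,z+.072)+box(p,y,.03,.07,z,z+.014)+box((.5318,.1441),.131,.04,.06,.018,.128),"",190,115,300,205,6);cv2.imwrite("pics/o9.png",b)
E
```

```text
t: 36.5
tcp_pos: [0.6393, 0.157, 0.0648]
orientation: [-3.138, 0.0, 1.701]
force: [-0.2, -0.6, -0.5]
opening: 0.0097
t: 36.67
tcp_pos: [0.6406, 0.1568, 0.0667]
orientation: [-3.141, 0.0, 1.701]
force: [-0.1, 0.7, 0.2]
opening: 0.01
[0.64065392 0.15695763] 0.03285651382174051 0.1303887196152349
```

View pics/o9.png

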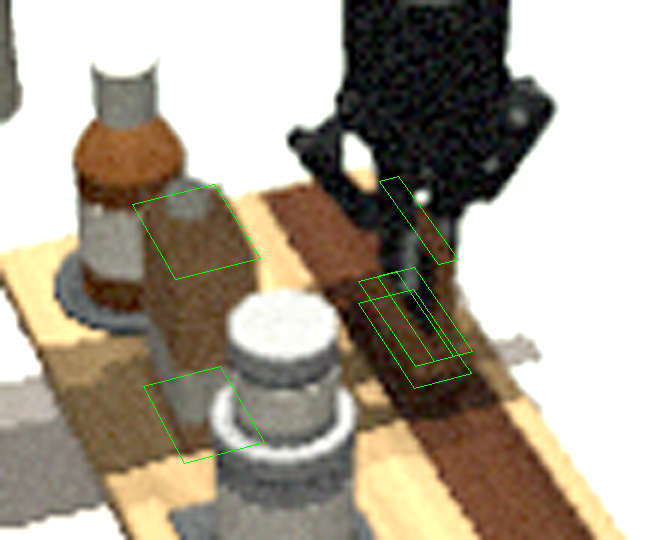

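```bash
python3 -m handwheel '[[[0.0015,0,0.003],[0,0,0],-1],[[0.0015,0.0003,0.006],[0,0,0],-1],[[0.0015,0.0003,0.009],[0,0,0],-1],[[0.0015,0.0003,0.011],[0,0,0],-1],[[0.0015,0.0003,0.0125],[0,0,0],-1],[[0.0015,0.0003,0.0125],[0,0,0],-1]]'
python3 -m handwheel '[[[0,0,0.0005],[0,0,0],-1],[[0,0,0.001],[0,0,0],-1],[[0,0,0.0015],[0,0,0],-1],[[0,0,0.0015],[0,0,0],-1]]'
```

```text
t: 37.22
tcp_pos: [0.6402, 0.1585, 0.0535]
orientation: [-3.14, 0.0, 1.701]
force: [0.5, -0.4, -0.7]
opening: 0.0094
t: 37.55
tcp_pos: [0.6403, 0.1584, 0.0524]
orientation: [-3.14, 0.0, 1.701]
force: [-0.5, -0.3, 1.0]
opening: 0.0095
```

```bash
python3 -m handwheel '[[[0,0.0003,0.0005],[0,0,0],-1],[[0,0.0003,0.001],[0,0,0],-1],[[0,0.0003,0.001],[0,0,0],-1]]'
```

```text
t: 37.8
tcp_pos: [0.6404, 0.1585, 0.0524]
orientation: [-3.139, 0.001, 1.701]
force: [-3.4, -0.6, 5.2]
opening: 0.0092
```

```bash
python3 -m handwheel '[[[0,0,0],[0,0,0],-0.7],[[0,0,0],[0,0,0],-0.3],[[0,0,0],[0,0,0],0.1],[[0,0,0],[0,0,0],0.3],[[0,0,0],[0,0,0],0.3],[[0,0,-0.015],[0,0,0],0.3],[[0,0,-0.04],[0,0,0],0.3],[[0,0,-0.075],[0,0,0],0.3],[[0,0,-0.11],[0,0,0],0.3],[[0,0,-0.15],[0,0,0],0.3]]'
python3 -m handwheel '[[[-0.03,-0.01,-0.03],[0,0,0],0.3],[[-0.07,-0.02,-0.04],[0,0,0],0.3],[[-0.11,-0.03,-0.04],[0,0,0],0.3],[[-0.15,-0.04,-0.04],[0,0,0],0.3],[[-0.19,-0.05,-0.04],[0,0,0],0.3],[[-0.23,-0.06,-0.04],[0,0,0],0.3],[[-0.27,-0.07,-0.04],[0,0,0],0.3],[[-0.31,-0.08,-0.04],[0,0,0],0.3],[[-0.35,-0.09,-0.04],[0,0,0],0.3],[[-0.39,-0.1,-0.04],[0,0,0],0.3]]'
python3 -m handwheel '[[[-0.04,0,0],[0,0,0],0.3],[[-0.08,0,0],[0,0,0],0.3],[[-0.12,0,0],[0,0,0],0.3],[[-0.15,0,0],[0,0,0],0.3],[[-0.15,0,0],[0,0,0],0.3],[[-0.15,0,0],[0,0,0],0.3]]'
python3 - <<'E'
from h import *
ts,ss=arm.snapshot("top"),arm.snapshot("side")
y=.131
P=cyl((.5181,.2482),.028,.022,.102)+cyl((.5181,.2482),.016,.125,.157)+box((.5318,.1441),y,.04,.06,.018,.128)+cyl((.5455,.04),.023,.102,.152)+cyl((.5455,.04),.031,.022,.102)+box((.6408,.1585),y,.01,.07,.032,.09)+box((.6408,.1585),y,.03,.07,.018,.032)
a=overlay("top",ts,P,"",165,165,285,255,5);b=overlay("side",ss,P,"",180,110,300,225,5)
a=cv2.resize(a,(400,300));b=cv2.resize(b,(400,383));c=np.zeros((600,800,3),np.uint8);c[:300,:400]=a;c[:383,400:]=b
d=overlay("top",ts,[],"",165,165,285,255,5);c[300:,:400]=cv2.resize(d,(400,300));c[383:,400:]=cv2.resize(overlay("side",ss,[],"",180,125,290,185,4)[:,:],(400,217))
cv2.imwrite("pics/o10.png",c)
i0,s0=cv2.imread("pics/top0.png"),cv2.imread("pics/side0.png")
for t,n in(("mug","top"),("napkin_box","top"),("mug","side"),("napkin_box","side")):print(t,n,[(np.round(d["location"]),round(d["p"],2)) for d in arm.boxes_of(t,n)[:2]])
E
```

```text
t: 38.63
tcp_pos: [0.64, 0.1585, 0.2037]
orientation: [-3.137, 0.0, 1.701]
force: [0.6, -0.0, 0.4]
opening: 0.0553
t: 39.47
tcp_pos: [0.5913, -0.2431, 0.2459]
orientation: [-3.139, 0.001, 1.701]
force: [1.0, 1.3, -0.5]
opening: 0.0557
t: 39.97
tcp_pos: [0.6103, -0.3936, 0.2465]
orientation: [-3.139, 0.001, 1.699]
force: [-0.3, 0.7, 0.1]
opening: 0.0555
mug top [(array([245., 128.]), 0.65), (array([227., 258.]), 0.24)]
napkin_box top [(array([140., 290.]), 0.55)]
mug side [(array([124., 177.]), 0.94)]
napkin_box side [(array([206., 318.]), 0.74)]
```

View pics/o10.png

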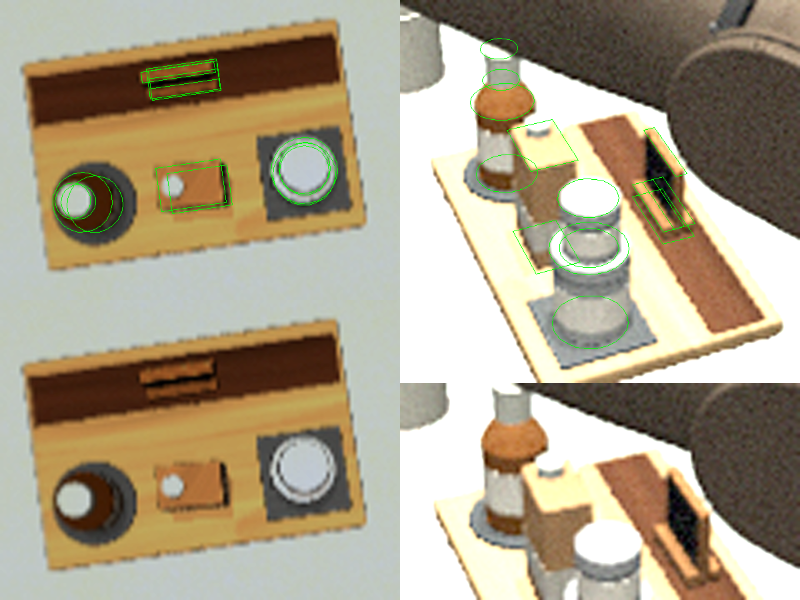

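The bottle, tins and sign sit on their outlines. The carton's and sign's yaw need a closer look, so I'll zoom in on both.

Run:
```python
from h import *
ts=np.mean([arm.snapshot("top").astype(float) for _ in range(8)],0).astype(np.uint8);ss=np.mean([arm.snapshot("side").astype(float) for _ in range(4)],0).astype(np.uint8)
y=.131
P=box((.5318,.1441),y,.04,.06,.018,.128)[1:]+box((.6408,.1585),y,.03,.07,.018,.032)[1:]
c=np.zeros((600,800,3),np.uint8)
c[:300,:400]=cv2.resize(overlay("top",ts,[],"",205,210,237,234,12),(400,300))
c[300:,:400]=cv2.resize(overlay("top",ts,P,"",205,210,237,234,12),(400,300))
c[:300,400:]=cv2.resize(overlay("top",ts,[],"",203,178,235,202,12),(400,300))
c[300:,400:]=cv2.resize(overlay("top",ts,P,"",203,178,235,202,12),(400,300))
cv2.imwrite("pics/o11.png",c)
```

```text
(no output)
```

View pics/o11.png

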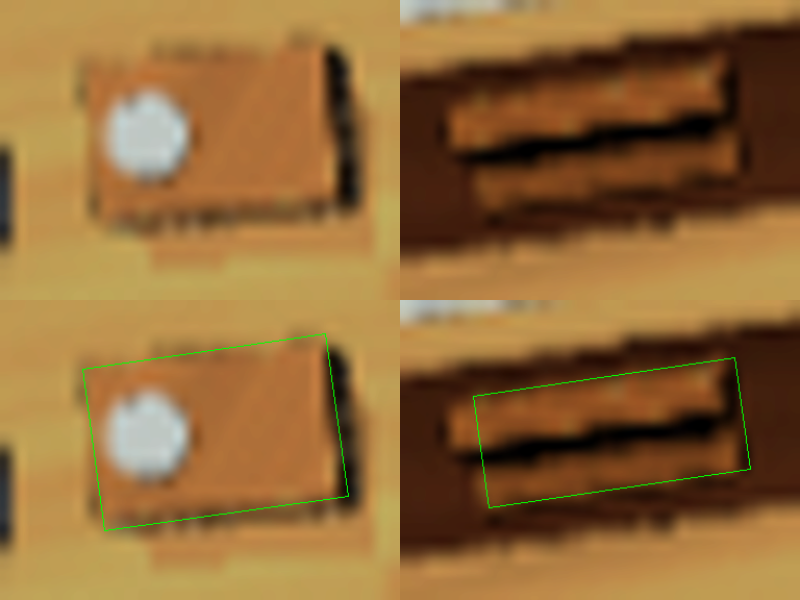

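The zoom suggests the carton, and perhaps the sign, is turned a few hundredths of a rad short. I'll measure it.

```bash
cat > fit.py <<'E'
from h import *
from scipy.optimize import differential_evolution as DE
def fitbox(im,p0,y0,ring,ch,cap=None):
    S=8;u0,v0=(px("top",(*p0,.06))-[22,18]).astype(int)
    I=cv2.resize(ch[v0:v0+36,u0:u0+44].astype(np.float32),None,fx=S,fy=S,interpolation=cv2.INTER_LINEAR)
    def draw(pol,k):
        m=np.zeros(I.shape,np.uint8);q=np.array([(px("top",p)-[u0,v0]+.5)*S for p in pol]);cv2.fillPoly(m,[np.round(q*16).astype(np.int32)],255,shift=4);return m
    def cost(t):
        x,y,a=t;inn=draw(ring(x,y,a,-.0),0);out=cv2.dilate(inn,np.ones((17,17)))-inn
        i=inn>0
        if cap: i&=draw(cap(x,y,a),0)==0
        return -(np.mean(I[i])-np.mean(I[out>0]))
    r=DE(cost,[(p0[0]-.006,p0[0]+.006),(p0[1]-.006,p0[1]+.006),(y0-.12,y0+.12)],seed=0,maxiter=60,popsize=10,tol=1e-6)
    return r.x.round(4),round(r.fun,3)
def car(im,p,y,zb):
    f=im.astype(float)+1;ch=np.clip((f[...,2]-f[...,1])/f[...,1]*100,-50,120)
    rot=lambda x,yy,a,b:(x-b*np.sin(a),yy+b*np.cos(a))
    return fitbox(im,p,y,lambda x,yy,a,m:box((x,yy),a,.04,.06,zb,zb+.11)[1],ch,lambda x,yy,a:cyl(rot(x,yy,a,.015),.011,zb,zb+.12)[1])
def bd(im):
    f=im.astype(float)
    return None
E
python3 - <<'E'
from fit import *
ts=np.mean([arm.snapshot("top").astype(float) for _ in range(8)],0).astype(np.uint8);cv2.imwrite("pics/avg.png",ts)
i0=cv2.imread("pics/top0.png")
print("start",car(i0,(.5817,-.1384),0,0));print("now",car(ts,(.5318,.1441),.1,.018))
# sign: dark gap / wood on strip. Fit foot upper... use brightness vs strip
hsv=cv2.cvtColor(ts,cv2.COLOR_BGR2HSV)
E
```

```text
Traceback (most recent call last):
  File "fit.py", line 18, in car
    return fitbox(im,p,y,lambda x,yy,a,m:box((x,yy),a,.04,.06,zb,zb+.11)[1],ch,lambda x,yy,a:cyl(rot(x,yy,a,.015),.011,zb,zb+.12)[1])
  File "fit.py", line 13, in fitbox
    r=DE(cost,[(p0[0]-.006,p0[0]+.006),(p0[1]-.006,p0[1]+.006),(y0-.12,y0+.12)],seed=0,maxiter=60,popsize=10,tol=1e-6)
  File "fit.py", line 11, in cost
    if cap: i&=draw(cap(x,y,a),0)==0
               ~~~~^^^^^^^^^^^^^^
  File "fit.py", line 7, in draw
    m=np.zeros(I.shape,np.uint8);q=np.array([(px("top",p)-[u0,v0]+.5)*S for p in pol]);cv2.fillPoly(m,[np.round(q*16).astype(np.int32)],255,shift=4);return m
                                              ~~^^^^^^^^^
  File "h.py", line 12, in px
    c,f=cal(n);T=np.array(c["T"]);q=T[:3,:3].T@(np.array(p)-T[:3,3]);s=q[:2]/q[2];s=s*(1+c["k1"]*(s@s));return s*f+[c["cx"],c["cy"]]
        ~~~^^^
  File "h.py", line 4, in cal
    c=arm.get_calibration(n);f=192/np.tan(np.radians(c["vfov"]/2));return c,f
ValueError: time passes only in moves, steps and waits
```

```bash
sed -i 's/^def cal(n)/from functools import cache\n@cache\ndef cal(n)/' h.py
python3 - <<'E'
from fit import *
ts=cv2.imread("pics/avg.png")
i0=cv2.imread("pics/top0.png")
print("start",car(i0,(.5817,-.1384),0,0));print("now",car(ts,(.5318,.1441),.1,.018))
# sign yaw: dark line between foot halves
c,y=cv2.cvtColor(ts,cv2.COLOR_BGR2GRAY).astype(float),0
pts=[]
for u in range(210,220):
    col=c[183:195,u];k=int(np.argmin(col[2:-2]))+2;wts=np.clip(25-col[k-1:k+2],0,None)+1e-6;pts.append((u,183+k+((wts*[-1,0,1]).sum()/wts.sum())))
pts=np.array(pts);W=np.array([w("top",a,b,.03) for a,b in pts]);s=np.polyfit(W[:,1],W[:,0],1);print(pts[:,1].round(1),"sign yaw",np.arctan(-s[0]))
E
```

```text
start (array([ 0.5821, -0.1341, -0.0514]), np.float64(-29.989))
now (array([0.5321, 0.1441, 0.1055]), np.float64(-18.154))
[190.  189.8 189.6 189.5 189.3 189.2 189.  189.  188.6 188.5] sign yaw 0.1459468551095353
```

Run:
```python
from h import *
ts=np.mean([arm.snapshot("top").astype(float) for _ in range(12)],0)
f=ts+1;R=(f[...,2]-f[...,1])/f[...,1]*100;G=ts.sum(2)
np.set_printoptions(linewidth=200)
print(R[211:230,209:236].round(0).astype(int));
def cross(a,t): # first subpixel crossing
    for i in range(len(a)-1):
        if (a[i]-t)*(a[i+1]-t)<=0: return i+(t-a[i])/(a[i+1]-a[i])
    return np.nan
def yaw(p,long):
    W=np.array([w("top",u,v,.128) for u,v in p]);W=W[~np.isnan(W).any(1)]
    if long: s=np.polyfit(W[:,1],W[:,0],1)[0];r=np.std(W[:,0]-np.polyval(np.polyfit(W[:,1],W[:,0],1),W[:,1]));return -np.arctan(s),r
    s=np.polyfit(W[:,0],W[:,1],1);return np.arctan(s[0]),np.std(W[:,1]-np.polyval(s,W[:,0]))
print("right",yaw([(228+cross(G[v,228:236],80),v) for v in range(216,226)],0))
top=[(u,210+cross(R[210:220,u],70)) for u in range(214,230)];print(np.round(top,1)[:,1],"top",yaw(top,1))
bot=[(u,222+cross(R[222:232,u],70)) for u in range(214,230)];print(np.round(bot,1)[:,1],"bot",yaw(bot,1))
print(G[214:228,228:236].round(0).astype(int))
```

```text
[[24 24 26 26 27 28 27 27 29 28 28 28 29 28 26 23 23 24 24 26 26 27 27 27 27 26 27]
 [27 27 27 29 29 29 29 29 28 28 28 29 29 28 28 27 27 27 28 28 29 29 27 27 26 26 26]
 [29 29 30 31 31 30 30 29 29 29 31 31 32 33 34 33 31 30 37 42 40 40 28 25 24 25 25]
 [30 29 32 35 35 34 32 39 42 41 46 46 45 53 52 52 45 42 56 55 54 56 53 22 26 28 28]
 [27 26 30 47 46 44 42 56 55 54 53 54 56 57 59 56 55 54 56 56 55 57 59 23 29 28 27]
 [24 23 27 53 56 56 56 57 57 56 55 57 54 58 58 56 55 54 56 56 56 55 61 23 31 22 20]
 [25 26 27 54 56 46 38 19 18 35 54 56 56 58 56 56 56 56 55 56 57 53 64 29 41 20 21]
 [28 28 27 56 45 13  1 -4 -4  4 34 55 58 57 56 57 56 57 54 56 58 54 60 21 41 27 24]
 [24 22 22 45 27 -3 -4 -4 -4 -4  0 57 58 56 56 57 55 56 55 57 57 57 59 23 40 39 29]
 [20 19 19 33 20 -4 -4 -4 -4 -4 -4 52 57 56 55 55 55 55 56 58 56 55 58 42 37 39 30]
 [20 20 20 37 19 -4 -4 -4 -4 -4 -4 50 56 56 56 55 55 56 57 57 56 55 52 30 34 40 27]
 [22 23 24 45 31  0 -4 -4 -4 -4  3 55 54 54 54 56 56 57 58 57 55 56 45 31 31 40 25]
 [28 31 32 47 56 21  7 -3 -2  0 39 57 55 54 55 55 57 57 57 56 56 56 37 59 31 39 24]
 [33 36 37 45 56 54 41 27 30 50 56 56 56 55 55 56 58 56 57 54 56 57 43 62 24 39 24]
 [34 34 34 40 54 54 56 56 58 56 56 56 56 55 55 56 56 56 45 47 54 58 57 61 19 40 19]
 [30 30 29 36 53 56 56 47 55 56 57 57 57 54 51 57 54 56 35 40 41 54 34 41 35 38 13]
 [29 29 30 34 45 44 48 37 49 42 48 36 46 39 35 41 40 39 41 40 35 39 32 38 38 37 13]
 [30 29 29 27 27 20 22 39 40 35 39 33 40 38 38 40 39 39 39 39 38 38 39 38 39 38 16]
 [25 24 23 21 21 20 19 27 39 40 40 39 40 40 40 40 40 39 39 39 39 39 39 39 39 38 16]]
right (np.float64(0.10162175742294852), np.float64(0.0008716973203564659))Traceback (most recent call last):
  File "<stdin>", line 15, in <module>
  File "<stdin>", line 12, in yaw
    raise TypeError("expected non-empty vector for x")
TypeError: expected non-empty vector for x
```

```bash
python3 -c "
from workcell import arm
print(arm.get_obs()['t'],arm.get_obs()['force']);print(arm.job_done())"
```

```text
41.8667 [0.38322602 0.58120048 0.71819706]
the job is handed in; nothing more can be done
None
```

The display is set up and handed in at 41.9 s of the 146 s allowed. I placed everything in the order asked: bottle, large tin, small tin on top, carton, then price sign. The arm was well clear of everything at the end.

**Position:** the last camera views show all five things upright and within about 2 mm of their planned places. That is also about how accurate the camera calibration is.

**Yaw:**
- **Carton:** three readings gave about 0.10–0.11 rad against the board's 0.131, so it may be about 1.5° off parallel. The gripper's own angle at release was 0.130, so the two disagree. I left it, because the difference is close to what the pictures can resolve.
- **Sign:** it measured 0.146 rad by its dark panel line, within about 1° of the board. A rougher reading from the zoomed picture put it about 0.02 rad the other way.

**Mug and napkin dispenser:** in the top view both are within about 2 pixels (some 6 mm, normal scatter for the detector) of where they started. In the side view the dispenser's reported position moved 19 pixels. I put that down to the arm partly covering it and didn't check further.

One detour: my first tilt corrections used the wrong tool axis. I caught this and fixed it before gripping the large tin.

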